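Restock the jar tray from the lazy Susan

ROBOT

A 7-joint arm with a two-finger parallel gripper is mounted at the origin on the work surface. World frame = base frame: x ahead of the robot, y to its left, z up, the work surface at z = 0. Lengths are in m, angles in rad, forces in N, time in s.
With the tool pointing down it reaches from about 0.35 to 0.9 m from the base axis. Payload 8.1 kg.
Tool frame: the origin (TCP) lies midway between the tips of the shut fingers; the grasp point (between the pads) lies 19 mm behind it; z points along the fingers, y is the line along which they close (so a half turn about z gives the same grasp; the last joint's range is limited). The gripper opens to 85 mm and grips with 20 to 120 N. Pads are 22 mm wide; open, the fingers measure 114 mm over their backs; the gripper's body (76 mm by 85 mm) begins 54 mm behind the grasp point. The pads swing forward as they close: fully open they stand 13 mm farther back than shut.
Start: joints at [1.099, 0.434, 0.025, 1.573, -0.012, 1.134, -0.075], TCP at [0.225, -0.583, 0.231] pointing down, gripper open.
Joint ranges: [-2.62, 2.62], [-0.44, 2.09], [-1.27, 1.32], [0.08, 2.57], [-1.32, 4.46], [0.12, 2], [-2.74, 2.74]. Speed limits (rad/s): [2.22, 2.22, 3.01, 3.01, 3.14, 3.14, 3.14].

INTERFACE

Orientations are given as [roll, pitch, yaw] about the fixed x, y, z axes, in that order (R = Rz(yaw) Ry(pitch) Rx(roll)).
In Python, from station import * gives the robot as it stands. Calls block until the motion is done:
- move_pose(position, orientation): joint-space move of the TCP to a pose.
- servo_line(position, vel=0.15, frame=None, force_limit=None): straight line of the TCP; frame=None keeps the orientation; vel is the mean speed in m/s. With force_limit (N) it stops when the force on the tool has changed by that much, and returns True; else False.
- movej(angles): joint-space move.
- let_go() and close_gripper(effort=None): open the fingers fully, or close them until they stop; effort is the grip in N (None keeps the last).
- dwell(seconds).
- ik(position, orientation): joint angles nearest the present ones, or None.
- snapshot(name): name is "side" or "top"; returns a dict with "img" (400x640x3 uint8, red, green, blue), "range_z" (400x640 float32, m along the optical axis (not along the pixel's ray), 0 where there is no reading), "fx", "fy", "cx", "cy" (pixels), "R" (3x3) and "t" (3): a world point X has camera coordinates R X + t. Camera axes: x right, y down, z forward; pixel columns grow to the right and rows downward; lengths in m; the calibration is good to about 2 mm. A picture is of the moment at which its call begins.
A pose or a line that the arm cannot do raises PlanningError and nothing moves.
- close_job(): hands the job in; it is judged then, once.
Trained networks look in the newest picture that a camera, given by its name, has taken for a name from the list of things; names that differ only in an ending like _2 or _b are one class to them, and where a whole thing is asked for, a point or a joint stands for the part that bears it (a point fixed in the world has none). Each returns a list of dicts, best first, with "confidence" (0 to 1); they miss things now and then, are a little off and sometimes report something else, mostly with a low value. They report only what shows in the picture. A call takes as long as a camera call. They do not tell look-alikes from the thing itself.
- boxes_of(target, camera): "pixel" ([row, column] in pixels, amid what is visible of it).
Readings, each from a call of its own:
- get_clock(): time.
- get_joint_pos(): joint angles.
- get_qvel(): joint speeds.
- get_joint_efforts(): joint torques, N m.
- get_eef_pos(): TCP position.
- get_ee_rot(): TCP orientation.
- get_wrist_force(): force on the tool from outside, world axes, zero at the start.
- get_ft_torque(): the same for the moment, N m.
- get_width(): opening from 0.0 (shut) to 1.0 (fully open).
- get_gripper_force(): force on a finger pad.
Only numpy, scipy, OpenCV 4.12 (cv2) and the standard library are available. Lean on these libraries where they do the work, as an engineer would, in place of code of your own. Each camera call takes 0.05 s, during which the arm holds its last target. There are 200 camera calls.

TASK

Draw the jar tray fully out from under the shelf, leave the jars already in it where they are, stand one upright jar from the free-spinning carousel in each empty cell, and then push the tray, with all six cells filled, fully home again. The jar lying on its side on the carousel is spoiled, and so is any other that gets tipped over: spoiled jars go in the waste box. Jars you do not need may stay on the carousel; leave the screwdriver and mug alone.

Things in the scene. Friction and masses are not known exactly. Their poses are not given: they have to be found in the camera images.
- S0: Spare jar standing on the carousel: square-bodied grey screw jar with round black cap, body 44 x 44 x 48 high, cap 41 diameter x 14 high, 62 high overall, about 90 g; origin at the centre of its underside, z up through the cap, x and y square to its sides. All S and T jars are alike and interchangeable.
- S1: Spare jar standing on the carousel: square-bodied grey screw jar with round black cap, body 44 x 44 x 48 high, cap 41 diameter x 14 high, 62 high overall, about 90 g; origin at the centre of its underside, z up through the cap, x and y square to its sides. All S and T jars are alike and interchangeable.
- S2: Spare jar standing on the carousel: square-bodied grey screw jar with round black cap, body 44 x 44 x 48 high, cap 41 diameter x 14 high, 62 high overall, about 90 g; origin at the centre of its underside, z up through the cap, x and y square to its sides. All S and T jars are alike and interchangeable.
- S3: Spare jar standing on the carousel: square-bodied grey screw jar with round black cap, body 44 x 44 x 48 high, cap 41 diameter x 14 high, 62 high overall, about 90 g; origin at the centre of its underside, z up through the cap, x and y square to its sides. All S and T jars are alike and interchangeable.
- S4: Spare jar standing on the carousel: square-bodied grey screw jar with round black cap, body 44 x 44 x 48 high, cap 41 diameter x 14 high, 62 high overall, about 90 g; origin at the centre of its underside, z up through the cap, x and y square to its sides. All S and T jars are alike and interchangeable.
- T0: Jar already standing in one of the tray's cells at the start (None if absent): square-bodied grey screw jar with round black cap, body 44 x 44 x 48 high, cap 41 diameter x 14 high, 62 high overall, about 90 g; origin at the centre of its underside, z up through the cap, x and y square to its sides. 
- T1: Jar already standing in one of the tray's cells at the start (None if absent): square-bodied grey screw jar with round black cap, body 44 x 44 x 48 high, cap 41 diameter x 14 high, 62 high overall, about 90 g; origin at the centre of its underside, z up through the cap, x and y square to its sides. 
- T2: Jar already standing in one of the tray's cells at the start (None if absent): square-bodied grey screw jar with round black cap, body 44 x 44 x 48 high, cap 41 diameter x 14 high, 62 high overall, about 90 g; origin at the centre of its underside, z up through the cap, x and y square to its sides. 
- T3: Jar already standing in one of the tray's cells at the start (None if absent): square-bodied grey screw jar with round black cap, body 44 x 44 x 48 high, cap 41 diameter x 14 high, 62 high overall, about 90 g; origin at the centre of its underside, z up through the cap, x and y square to its sides. 
- T4: Jar already standing in one of the tray's cells at the start (None if absent): square-bodied grey screw jar with round black cap, body 44 x 44 x 48 high, cap 41 diameter x 14 high, 62 high overall, about 90 g; origin at the centre of its underside, z up through the cap, x and y square to its sides. 
- T5: Jar already standing in one of the tray's cells at the start (None if absent): square-bodied grey screw jar with round black cap, body 44 x 44 x 48 high, cap 41 diameter x 14 high, 62 high overall, about 90 g; origin at the centre of its underside, z up through the cap, x and y square to its sides. 
- fallen: The jar that lies on its side on the carousel (same size and mass as the others): 62 long along its own x, cap towards +x, 44 wide (y) and 44 high; origin at the middle of its length, on its underside as it lies.
- carousel_axis (a point): Centre of the top face of the carousel, a plywood disc 340 in diameter whose top is 45 above the bench; it spins freely about this vertical axis, without stops or brake, when anything pushes it off-centre (it coasts to rest in a few seconds). This point does not turn. The jars stand about 100 from it.
- tray (a joint): How far the wooden tray is drawn out from under the shelf, in m: 0 home, 0.17 fully out at its stop; slides level along the tray's own -x, friction about 1.5 N, stays where left. Fixed shelf over it: board underside 105, top 121 above the bench, stock on it to 165; the board's front edge is 75 behind tray_grip with the tray home, 245 with it out.
- tray_grip (a point): Centre of the top of the tray's pull: an upright steel tab on the tray's front, 18 (x) x 14 (y), 68 high, its top 75 above the bench, joined to the tray by a flat strip at its foot (top of strip 13 above the bench); 42 clear behind it to the tray's front wall. The axes are the tray's: -x is the way the tray draws out, z up. It moves with the tray.
- cell0 (a point): Centre of the floor of the front right cell of the tray (seen from the robot; front is next to the pull), 9 above the bench; axes as the tray's; cells are 71 apart, each 66 x 66 inside, walls 5 thick and 21 above this floor. It moves with the tray.
- cell1 (a point): Centre of the floor of the front middle cell of the tray (seen from the robot; front is next to the pull), 9 above the bench; axes as the tray's; cells are 71 apart, each 66 x 66 inside, walls 5 thick and 21 above this floor. It moves with the tray.
- cell2 (a point): Centre of the floor of the front left cell of the tray (seen from the robot; front is next to the pull), 9 above the bench; axes as the tray's; cells are 71 apart, each 66 x 66 inside, walls 5 thick and 21 above this floor. It moves with the tray.
- cell3 (a point): Centre of the floor of the rear right cell of the tray (seen from the robot; front is next to the pull), 9 above the bench; axes as the tray's; cells are 71 apart, each 66 x 66 inside, walls 5 thick and 21 above this floor. It moves with the tray.
- cell4 (a point): Centre of the floor of the rear middle cell of the tray (seen from the robot; front is next to the pull), 9 above the bench; axes as the tray's; cells are 71 apart, each 66 x 66 inside, walls 5 thick and 21 above this floor. It moves with the tray.
- cell5 (a point): Centre of the floor of the rear left cell of the tray (seen from the robot; front is next to the pull), 9 above the bench; axes as the tray's; cells are 71 apart, each 66 x 66 inside, walls 5 thick and 21 above this floor. It moves with the tray.
- waste_in (a point): Centre of the inner floor of the open dark-steel waste box fixed to the bench: outside 130 (x) x 110 (y) x 60 high, walls 4 thick, floor 4 above the bench; axes along its sides.
- driver: Bystander: screwdriver, 160 long, lying on the bench before the waste box; origin under its middle.
- mug: Bystander: white mug, 76 in diameter, 85 high; origin at the centre of its underside.
Mind the look-alikes: they are no part of the job. Leave any red look-alike of the S2 alone. What is shaped like the fallen but orange or pink is not meant.

How it is judged:
By the outcome, as a careful person would: the job done as asked, in the order asked, and still so for the second after the job is handed in, with the robot touching nothing.
Of T0, T1, T2, T3, T4, T5 only 2 to 3 are there at a start; the rules pass over those that are not, and their reading is None.
At some moment in a run one of S0, S1, S2, S3, S4, fallen may be knocked a few centimetres aside while the robot is not near it.
Once in a run the grip may slacken for a moment while it holds something.
It also fails if it takes over 210 s, if anything falls off the work surface, if the arm or the gripper's body presses on something with over 40 N, if the wrist force passes 120 N, or if a joint passes its speed limit or range.

## Working session

There is one attempt and no reset: what is moved stays moved. The work goes in short steps, each a Python script; the robot and the scene stay as the last script left them, time stands still between calls to the robot, and variables do not carry over. Pictures are saved under pics/ and viewed, at most 14 in all, crops included, and the job is handed in when it is done.

```bash
ls; mkdir -p pics; cat > h.py <<'E'
from station import *
import numpy as np, cv2
def px2w(s,r,c,z=None):
    R,t=np.array(s["R"]),np.array(s["t"])
    ray=np.array([(c-s["cx"])/s["fx"],(r-s["cy"])/s["fy"],1.0])
    if z is None:
        r0,c0=int(round(r)),int(round(c)); d=s["range_z"][r0-1:r0+2,c0-1:c0+2]; d=d[d>0]
        if len(d)==0: return np.full(3,np.nan)
        return R.T@(ray*np.median(d)-t)
    o=-R.T@t; d=R.T@ray; return o+d*(z-o[2])/d[2]
def cloud(s):
    R,t=np.array(s["R"]),np.array(s["t"])
    rr,cc=np.mgrid[0:400,0:640]; d=s["range_z"]
    P=np.stack([(cc-s["cx"])/s["fx"]*d,(rr-s["cy"])/s["fy"]*d,d],-1)-t
    W=P@R; W[d<=0]=np.nan; return W
def w2px(s,X):
    p=np.array(s["R"])@np.array(X)+np.array(s["t"]); return s["fy"]*p[1]/p[2]+s["cy"], s["fx"]*p[0]/p[2]+s["cx"]
def save(s,n): cv2.imwrite("pics/"+n,s["img"][:,:,::-1])
E
python3 - <<'E'
from h import *
np.set_printoptions(precision=3,suppress=True)
for cam in ["top","side"]:
    s=snapshot(cam); save(s,f"a_{cam}.png")
    print(cam,-np.array(s["R"]).T@s["t"])
    for n in ["S0","T0","fallen","carousel_axis","tray","tray_grip","cell0","cell1","cell2","cell3","cell4","cell5","waste_in","driver","mug"]:
        for b in boxes_of(n,cam):
            if b["confidence"]>.2: print(n,round(b["confidence"],2),np.round(b["pixel"]),px2w(s,*b["pixel"]))
print(get_ee_rot(),get_clock())
E
```

```text
pics
top [ 0.321 -0.125  1.113]
S0 0.69 [249. 469.] [ 0.363 -0.574  0.062]
S0 0.6 [229. 386.] [ 0.415 -0.329  0.109]
S0 0.58 [170. 342.] [ 0.58  -0.207  0.108]
S0 0.55 [173. 377.] [ 0.574 -0.307  0.108]
S0 0.51 [107. 352.] [ 0.79  -0.243  0.061]
fallen 0.87 [308. 381.] [ 0.196 -0.322  0.045]
fallen 0.81 [276. 195.] [0.279 0.21  0.046]
fallen 0.7 [162. 264.] [0.629 0.031 0.007]
fallen 0.65 [198. 328.] [ 0.502 -0.168  0.092]
carousel_axis 0.8 [206. 364.] [ 0.487 -0.276  0.047]
tray 0.64 [164. 182.] [0.617 0.286 0.011]
tray 0.23 [168. 343.] [ 0.587 -0.209  0.109]
tray_grip 0.73 [159. 182.] [0.634 0.285 0.01 ]
cell0 0.96 [161. 182.] [0.629 0.286 0.011]
cell1 0.96 [161. 182.] [0.629 0.286 0.011]
cell2 0.96 [161. 182.] [0.629 0.286 0.011]
cell3 0.96 [161. 182.] [0.629 0.286 0.011]
cell4 0.96 [161. 182.] [0.629 0.286 0.011]
cell5 0.96 [161. 182.] [0.629 0.286 0.011]
waste_in 0.83 [159. 264.] [0.638 0.031 0.004]
driver 0.86 [241. 254.] [0.382 0.047 0.026]
driver 0.53 [162. 182.] [0.624 0.284 0.011]
mug 0.88 [115. 284.] [ 0.786 -0.028  0.006]
mug 0.64 [164. 180.] [0.617 0.29  0.011]
side [0.0
[... 850 characters left out ...]
0.087]
cell1 0.55 [293. 183.] [0.645 0.281 0.01 ]
cell2 0.61 [193. 350.] [ 0.41  -0.203  0.087]
cell2 0.55 [293. 183.] [0.645 0.281 0.01 ]
cell3 0.61 [193. 350.] [ 0.41  -0.203  0.087]
cell3 0.55 [293. 183.] [0.645 0.281 0.01 ]
cell4 0.61 [193. 350.] [ 0.41  -0.203  0.087]
cell4 0.55 [293. 183.] [0.645 0.281 0.01 ]
cell5 0.61 [193. 350.] [ 0.41  -0.203  0.087]
cell5 0.55 [293. 183.] [0.645 0.281 0.01 ]
waste_in 0.88 [230. 249.] [ 0.643 -0.008  0.005]
waste_in 0.42 [265. 199.] [0.637 0.219 0.053]
driver 0.52 [266. 317.] [0.392 0.056 0.019]
driver 0.29 [196. 334.] [ 0.471 -0.227  0.046]
mug 0.59 [203. 211.] [0.76  0.002 0.068]
mug 0.47 [181. 298.] [ 0.579 -0.195  0.087]
[3.142 0.    0.369] 1.6
```

View pics/a_top.png

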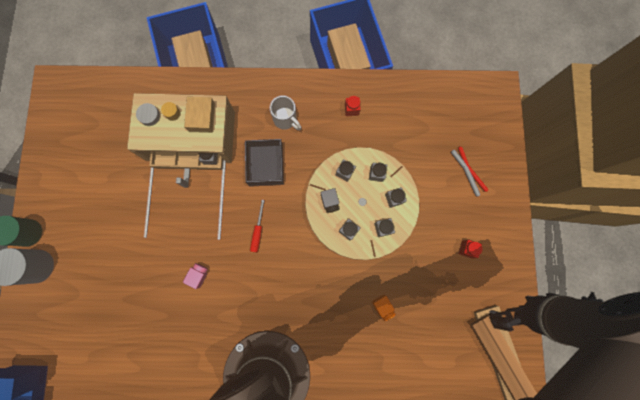

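View pics/a_side.png

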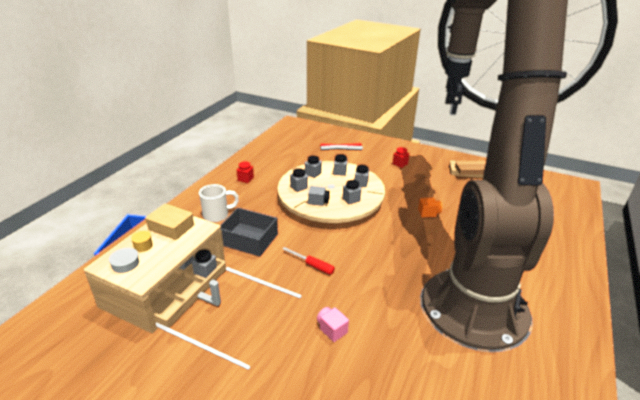

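The top view shows the tray pull at about (178,184) with a jar in the front right cell. Five upright jars stand on the carousel, and the fallen jar lies at (200,330). The red, orange and pink pieces are decoys.

```bash
cat >> h.py <<'E'
np.set_printoptions(precision=4,suppress=True)
def caps(s,center=None,rad=.17,zlo=.098,zhi=.118,minpx=25):
    """cap centres: dark blobs at cap height"""
    W=cloud(s); m=(W[...,2]>zlo)&(W[...,2]<zhi)
    if center is not None: m&=np.hypot(W[...,0]-center[0],W[...,1]-center[1])<rad
    n,l,st,_=cv2.connectedComponentsWithStats(m.astype(np.uint8),connectivity=4)
    out=[]
    for i in range(1,n):
        if st[i,4]<minpx: continue
        P=W[l==i]; (c,wh,a)=cv2.minAreaRect(np.float32(P[:,:2]*1000))
        out.append((np.r_[P[:,:2].mean(0),np.median(P[:,2])],st[i,4],np.array(wh),a))
    return out
E
python3 - <<'E'
from h import *
s=snapshot("top"); np.set_printoptions(precision=4,suppress=True)
W=cloud(s)
print("caps");
for o in caps(s,(.487,-.276)): print(o)
# carousel disc
m=(abs(W[...,2]-.045)<.006)&(np.hypot(W[...,0]-.487,W[...,1]+.276)<.2)
(c,r)=cv2.minEnclosingCircle(np.float32(W[m][:,:2])); print("disc",c,r,np.median(W[m][:,2]))
print("fallen")
for o in caps(s,(.5,-.17),.06,.075,.097): print(o)
print("tab top")
for o in caps(s,(.58,.285),.1,.06,.085,3): print(o)
for a in [(170,152),(235,146),(165,222.5),(237,219.5),(150,129),(154,225),(94,134),(97,228)]: print(a,px2w(s,*a,z=.003 if a[0]>160 else .121))
for a in [(183,184),(175,184),(170,186)]: print(W[a],)
m=(abs(W[...,2]-.03)<.008)&(np.hypot(W[...,0]-.64,W[...,1]-.285)<.14)
print("waste")
for o in caps(s,(.64,.03),.12,.05,.066,5): print(o)
big=cv2.resize(s["img"][125:260,120:425],None,fx=2.6,fy=2.6,interpolation=cv2.INTER_CUBIC); cv2.imwrite("pics/b.png",big[:,:,::-1])
print(s["img"][165:195:2,178:192:2].mean(-1).astype(int)); print(W[165:195:2,178:192:2,2])
E
```

```text
caps
(array([ 0.5878, -0.2184,  0.1077]), np.int32(162), array([38.7523, 39.2293]), 47.44239044189453)
(array([ 0.5842, -0.3135,  0.1076]), np.int32(162), array([37.7645, 37.9841]), 86.37061309814453)
(array([ 0.5091, -0.3639,  0.1077]), np.int32(170), array([37.7377, 39.8327]), 8.50780963897705)
(array([ 0.4213, -0.3294,  0.1078]), np.int32(172), array([36.3364, 37.9629]), 0.38664475083351135)
(array([ 0.4144, -0.229 ,  0.108 ]), np.int32(172), array([39.1374, 37.0113]), 88.82609558105469)
disc (0.5007039904594421, -0.2711772918701172) 0.1698484718799591 0.04602206044030524
fallen
(array([ 0.4979, -0.1743,  0.0894]), np.int32(327), array([62.0726, 43.8646]), 16.600173950195312)
tab top
(array([0.6269, 0.2049, 0.0722]), np.int32(36), array([20.5604, 16.1279]), 22.569494247436523)
(array([0.5527, 0.267 , 0.0742]), np.int32(42), array([17.9332, 14.8084]), 5.606531143188477)
(170, 152) [0.5999 0.3803 0.003 ]
(235, 146) [0.3964 0.3811 0.003 ]
(165, 222.5) [0.6189 0.1602 0.003 ]
(237, 219.5) [0.3932 0.1572 0.003 ]
(150, 129) [0.6276 0.3967 0.121 ]
(154, 225) [0.6194 0.1246 0.121 ]
(94, 13
[... 1351 characters left out ...]
6  0.0017  0.0039  0.005   0.014   0.0132  0.0038]
 [-0.0008  0.0026 -0.0022  0.0156  0.0144  0.0129  0.0032]
 [ 0.0041  0.0007 -0.0017  0.0156  0.0157  0.0146  0.0009]
 [ 0.0732  0.0751 -0.0015  0.0152  0.0155  0.0169  0.0017]
 [ 0.0776  0.0774  0.0634  0.016   0.0121  0.0172  0.0013]
 [ 0.0743  0.0729  0.0604  0.0459  0.0244  0.01    0.0034]
 [ 0.0696  0.0705  0.0628  0.0451  0.0258  0.0097  0.0026]
 [-0.001   0.0026  0.046   0.0443  0.0243  0.0072  0.0005]
 [ 0.0016 -0.0001  0.0016  0.0154  0.0153  0.0001  0.0036]
 [ 0.0026 -0.0032  0.0035  0.0033 -0.0008  0.0046 -0.0006]
 [ 0.0005 -0.0011  0.0029  0.0004 -0.0027 -0.0015 -0.0017]
 [ 0.0024  0.0028  0.0041  0.0042  0.0025 -0.0017  0.    ]]
```

View pics/b.png

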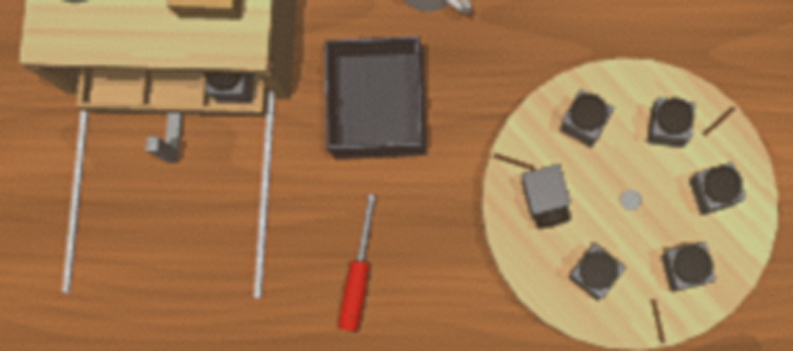

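```bash
python3 - <<'E'
from h import *
s=snapshot("top"); W=cloud(s)
m=(abs(W[...,2]-.121)<.005)&(abs(W[...,0]-.71)<.13)&(abs(W[...,1]-.26)<.16)
print(cv2.minAreaRect(np.float32(W[m][:,:2]*1000)))
for p in [(.7,.3),(.55,.26)]:
    print(ik([*p,.1],[np.pi,0,0]))
move_pose([.45,-.1,.35],[np.pi,0,0]); move_pose([.5527,.267,.20],[np.pi,0,0])
let_go()
print(servo_line([.5527,.267,.034],vel=.1,force_limit=10), get_eef_pos())
close_gripper(40); print("w",get_width(),get_gripper_force(),get_wrist_force())
p=get_eef_pos()
print(servo_line([p[0]-.175,p[1],p[2]],vel=.08,force_limit=20),get_eef_pos(),get_wrist_force())
dwell(.3); print(get_eef_pos(),get_wrist_force(),get_width(),get_clock())
E
```

```text
((712.9611206054688, 266.48883056640625), (271.44659423828125, 171.56607055664062), 89.22916412353516)
[-0.2435  0.8086 -0.4379  1.287   0.3477  1.1203 -2.2836]
[-0.1665  0.6042 -0.537   1.725   0.3751  0.9164 -2.4281]
False [0.553  0.2672 0.0346]
w 0.15684495025789136 42.10664212703705 [-0.5286  3.8041  1.0914]
True [0.3828 0.2705 0.0341] [1.5179 1.3723 0.2453]
[0.3827 0.2705 0.0341] [ 2.5057 -0.0599  4.1288] 0.1557112012230915 10.125
```

```bash
python3 - <<'E'
from h import *
let_go(); servo_line([.3827,.2705,.2],vel=.2)
move_pose([.42,-.05,.35],[np.pi,0,0])
s=snapshot("top"); W=cloud(s)
for o in caps(s,(.3827,.2705),.08,.06,.085,10): print("tab",o)
for o in caps(s,(.52,.27),.16,.06,.08): print("Tcap",o)
m=(W[...,2]>.02)&(W[...,2]<.06)&(abs(W[...,0]-.51)<.09)&(abs(W[...,1]-.27)<.13)
print(cv2.minAreaRect(np.float32(W[m][:,:2]*1000)))
for o in caps(s,(.5007,-.2712)): print(o)
for o in caps(s,(.5,-.17),.06,.075,.097): print("F",o)
(r0,c0)=[int(v) for v in w2px(s,(.50,.27,.03))]
a=cv2.resize(s["img"][r0-50:r0+60,c0-60:c0+60],None,fx=3.2,fy=3.2,interpolation=cv2.INTER_CUBIC)
(r0,c0)=[int(v) for v in w2px(s,(.50,-.27,.08))]
b=cv2.resize(s["img"][r0-55:r0+55,c0-60:c0+60],None,fx=3.2,fy=3.2,interpolation=cv2.INTER_CUBIC)
cv2.imwrite("pics/c.png",np.hstack([a,b])[:,:,::-1]); print(a.shape,r0,c0,get_clock())
E
```

```text
tab (array([0.383 , 0.2693, 0.0747]), np.int32(38), array([14.9729, 13.08  ]), 4.877814292907715)
Tcap (array([0.3828, 0.2692, 0.0746]), np.int32(36), array([14.9729, 13.08  ]), 4.877814292907715)
((509.1599426269531, 319.9944763183594), (119.62960052490234, 147.59571838378906), 89.16783142089844)
(array([ 0.588 , -0.2186,  0.1079]), np.int32(161), array([39.0822, 38.0796]), 39.26207733154297)
(array([ 0.5841, -0.3136,  0.1078]), np.int32(162), array([37.5926, 39.3109]), 88.8581771850586)
(array([ 0.5093, -0.3636,  0.1077]), np.int32(166), array([37.4147, 39.8022]), 0.5798525810241699)
(array([ 0.4212, -0.3296,  0.1077]), np.int32(172), array([38.412 , 36.6297]), 88.35392761230469)
(array([ 0.4144, -0.2292,  0.1077]), np.int32(170), array([38.8768, 36.5597]), 88.99974822998047)
F (array([ 0.4979, -0.1743,  0.0893]), np.int32(326), array([61.9748, 43.9739]), 15.690744400024414)
(352, 384, 3) 199 363 13.1833
```

View pics/c.png

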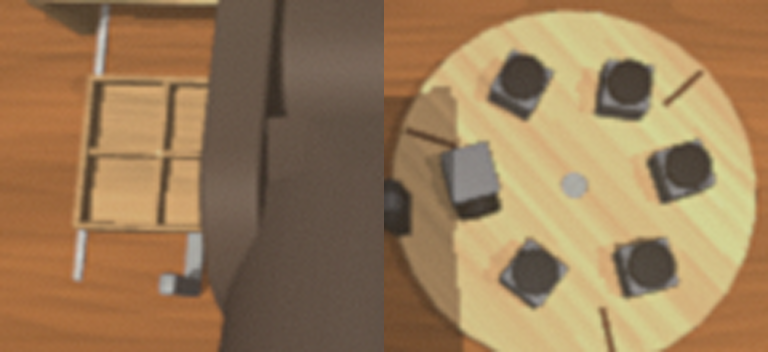

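Tab at (.383, .2695) is out by 0.17; the left cells are empty and the arm hides the rest of the tray. Next I'll take the fallen jar to the waste box, then view the tray.

```bash
cat >> h.py <<'E'
PI=np.pi
def go(p,yaw,line=False,**k):
    """move to p, choosing the equivalent yaw (half turn) with least joint travel"""
    q0=np.array(get_joint_pos()); best=None
    for y in (yaw,yaw+PI,yaw-PI):
        y=(y+PI)%(2*PI)-PI
        q=ik(list(p),[PI,0,y])
        if q is not None:
            d=abs(np.array(q)-q0).max()
            if best is None or d<best[0]: best=(d,y)
    move_pose(list(p),[PI,0,best[1]]); return best[1]
CAR=(.5007,-.2712)
def jars(s):
    W=cloud(s); out=[]
    for o in caps(s,CAR,minpx=60):
        c=o[0]
        m=(W[...,2]>.06)&(W[...,2]<.118)&(np.hypot(W[...,0]-c[0],W[...,1]-c[1])<.04)
        (ct,wh,a)=cv2.minAreaRect(np.float32(W[m][:,:2]*1000))
        out.append((c[:2],np.array(ct)/1000,np.array(wh),np.deg2rad(a)))
    return out
E
python3 - <<'E'
from h import *
a=np.deg2rad(16); c=np.array([.4979,-.1743])+.004*np.array([np.cos(a),np.sin(a)])
go([*c,.20],a); print(servo_line([*c,.055],vel=.12,force_limit=10))
close_gripper(40); print(get_width(),get_gripper_force())
servo_line([*c,.2],vel=.15); print(get_width(),get_gripper_force())
go([.6216,.0273,.2],np.deg2rad(63))
print(get_width(),servo_line([.6216,.0273,.034],vel=.12,force_limit=8),get_eef_pos(),get_width())
let_go(); servo_line([.6216,.0273,.22],vel=.2)
go([.42,-.22,.40],0)
s=snapshot("top")
r0,c0=[int(v) for v in w2px(s,(.50,.27,.03))]
a=cv2.resize(s["img"][r0-50:r0+60,c0-60:c0+100],None,fx=3.2,fy=3.2,interpolation=cv2.INTER_CUBIC); cv2.imwrite("pics/d.png",a[:,:,::-1])
for o in caps(s,(.53,.27),.14,.062,.08): print("T",o)
W=cloud(s);m=(W[...,2]>.02)&(W[...,2]<.06)&(abs(W[...,0]-.51)<.09)&(abs(W[...,1]-.27)<.13)
print(cv2.minAreaRect(np.float32(W[m][:,:2]*1000)))
for o in boxes_of("fallen","top"): print(o["confidence"],px2w(s,*o["pixel"]))
for j in jars(s): print(j)
print(get_clock())
E
```

```text
False
0.5091589634024687 41.08872950077057
0.5083440010546186 40.7602733373642
0.5112617395613936 False [0.6221 0.0274 0.0348] 0.5060372284398645
T (array([0.5415, 0.1988, 0.0718]), np.int32(160), array([40.1228, 38.7491]), 46.248050689697266)
T (array([0.4687, 0.1981, 0.0719]), np.int32(163), array([39.4438, 38.8188]), 68.65003204345703)
((506.006103515625, 269.7518310546875), (220.3867645263672, 152.92144775390625), 89.23423767089844)
0.95 [0.2852 0.212  0.0443]
0.87 [0.6179 0.0218 0.0477]
(array([ 0.589 , -0.2142]), array([ 0.5903, -0.2156]), array([36.4352, 44.5747]), np.float64(1.0748181935472183))
22.475
```

View pics/d.png

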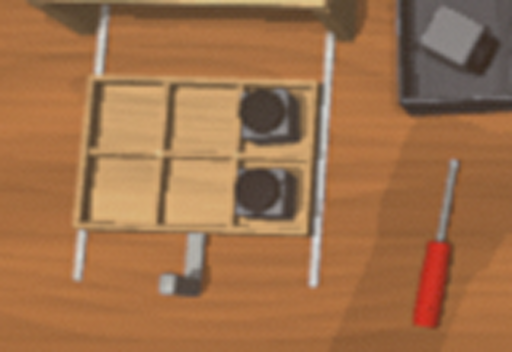

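Cells 1, 2, 4 and 5 are empty, jars stand in the right column, and the fallen jar is in the waste box. I'll fill 5, 2 and 4 with body grips and the last cell with a diagonal cap grip.

```bash
cat >> h.py <<'E'
TY=-.0134; TC=np.array([.507,.2698])
def cell(i):
    d=np.array([(-.0355 if i<3 else .0355),(i%3-1)*.071]); c,s_=np.cos(TY),np.sin(TY)
    return TC+np.array([c*d[0]-s_*d[1],s_*d[0]+c*d[1]])
def park(): go([.42,-.05,.35],0)
def look():
    for _ in range(6):
        a=jars(snapshot("top")); dwell(.4); s=snapshot("top"); b=jars(s)
        if len(a)==len(b) and max(np.linalg.norm(u[0]-v[0]) for u,v in zip(a,b))<.002: break
    return s,b
def pick(c,yaw,off,base=.045,effort=40):
    go([*c,.22],yaw); hit=servo_line([*c,base+off],vel=.12,force_limit=10)
    close_gripper(effort); w0=get_width(); servo_line([*c,.22],vel=.12)
    print("pick hit",hit,"w",w0,get_width(),get_gripper_force()); return get_width()
def place(i,yaw,off):
    c=cell(i); go([*c,.22],yaw); w=get_width()
    servo_line([*c,.06+off],vel=.12)
    hit=servo_line([*c,.0095+off],vel=.05,force_limit=5)
    print("place w",w,get_width(),hit,get_eef_pos()); let_go(); servo_line([*c,.25],vel=.15)
def check():
    s=snapshot("top")
    for o in caps(s,(.507,.2698),.13,.045,.095,minpx=60): print("tray",o[0],o[1])
    return s
def cyc(i,axis,off=.026,cap=False):
    """axis: closing line in tray: 'x','y' or diagonal"""
    s,js=look(); js=[j for j in js if j[0][1]>-.42]
    j=max(js,key=lambda j:j[0][1]-.3*abs(j[0][0]-.45)); print("jar",j)
    a=j[3]  # body axis angle mod 90
    py={'x':TY+PI/2,'y':TY,'d':TY+PI/4,'e':TY-PI/4}[axis]
    gy=a+(PI/4 if axis in 'de' else 0)
    c=j[0] if not cap else j[0]
    gy=min((gy+k*PI/2 for k in range(-4,4)),key=lambda g:abs(g-np.arctan2(c[1],c[0])*0))
    w=pick(c,gy,off)
    if not .3<w<.7: print("BAD GRIP"); return False
    place(i,py,off); return True
E
python3 - <<'E'
from h import *
park()
s,js=look(); print(js)
if cyc(5,'x'):
    park(); 
    go([.42,-.22,.40],0); s=check(); save(s,"e.png"); print(get_clock())
E
```

```text
[(array([ 0.5879, -0.2185]), array([ 0.5882, -0.2187]), array([43.7651, 43.7342]), np.float64(1.0598842514184899)), (array([ 0.5842, -0.3138]), array([ 0.585 , -0.3141]), array([44.6307, 44.5675]), np.float64(1.426321701870861)), (array([ 0.509 , -0.3636]), array([ 0.51  , -0.3644]), array([44.2376, 43.9389]), np.float64(0.321442211992019)), (array([ 0.4213, -0.3296]), array([ 0.4218, -0.33  ]), array([43.971 , 44.7593]), np.float64(0.2407797064606697)), (array([ 0.4144, -0.2291]), array([ 0.4147, -0.2293]), array([43.564, 44.21 ]), np.float64(0.9265047550698879))]
jar (array([ 0.4144, -0.2292]), array([ 0.4149, -0.2293]), array([43.4498, 44.3391]), np.float64(0.9208766301591963))
pick hit False w 0.5030376551181951 0.5088974112776998 40.65479815006256
place w 0.504957930726644 0.5072667602193173 True [0.5432 0.34   0.0356]
tray [0.5397 0.3365 0.0707] 260
tray [0.5396 0.1962 0.0708] 239
tray [0.4672 0.1952 0.0707] 246
37.1083
```

View pics/e.png

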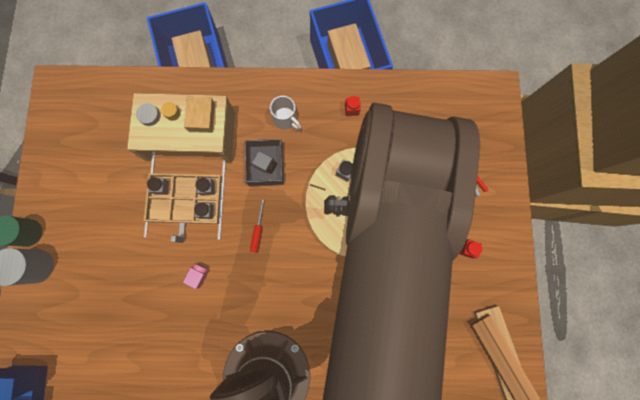

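The first jar stands in cell 5 (pixel ~(185,157)). I'll go on with cells 2 and 4.

```bash
python3 - <<'E'
from h import *
park()
if cyc(2,'y'):
    park()
    s,js=look(); print(len(js))
    if cyc(4,'x'):
        park(); go([.42,-.22,.40],0); s=check(); save(s,"f.png")
        for o in caps(s,(.383,.2695),.06,.06,.085,10): print("tab",o)
print(get_clock())
E
```

```text
jar (array([ 0.5878, -0.2186]), array([ 0.5881, -0.2183]), array([43.9086, 44.9872]), np.float64(1.1122583103111245))
pick hit False w 0.5113102133018325 0.5061226157417121 40.23413121700287
place w 0.5067072010060265 0.5070640859436412 True [0.4722 0.341  0.0355]
3
jar (array([ 0.4213, -0.3293]), array([ 0.4218, -0.3304]), array([43.6537, 44.8548]), np.float64(0.2390719710564132))
pick hit False w 0.5078221069118554 0.5039125142703198 40.73675751686096
place w 0.5043167022173757 0.5056113307946396 True [0.5423 0.2691 0.0356]
tray [0.5388 0.2652 0.07  ] 255
tray [0.5398 0.196  0.0708] 241
tray [0.5331 0.3422 0.0704] 254
tray [0.4716 0.3362 0.0705] 260
tray [0.4675 0.1957 0.0705] 249
tab (array([0.3836, 0.269 , 0.0752]), np.int32(44), array([15.3636, 17.2782]), 88.72924041748047)
64.5833
```

View pics/f.png

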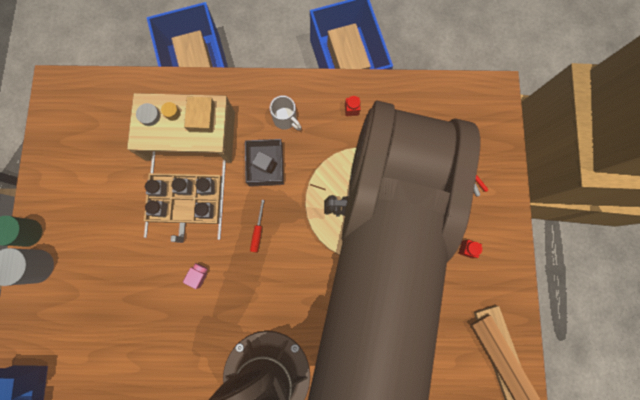

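All five jars stand in cells, with only cell 1 at (210,182) still empty. The last one gets the cap grip, and I'll check it before placing.

```bash
python3 - <<'E'
from h import *
park(); s,js=look(); print([j[0] for j in js])
j=max(js,key=lambda j:j[0][1]); a=j[3]
gy=min((a+PI/4+k*PI/2 for k in range(-4,4)),key=lambda g:abs(g-PI/4))
w=pick(j[0],gy,.047)
go([*cell(1),.22],TY+PI/4); print(get_width(),get_clock())
s=snapshot("side"); r,c=[int(v) for v in w2px(s,[*cell(1),.2])]
im=cv2.resize(s["img"][max(r-90,0):r+110,c-130:c+130],None,fx=2.6,fy=2.6); cv2.imwrite("pics/g.png",im[:,:,::-1])
E
```

```text
[array([ 0.5838, -0.3137]), array([ 0.5087, -0.3636])]
pick hit False w 0.464160583673351 0.4605608665228183 40.35259187221527
0.4622493329121803 72.1583
```

View pics/g.png

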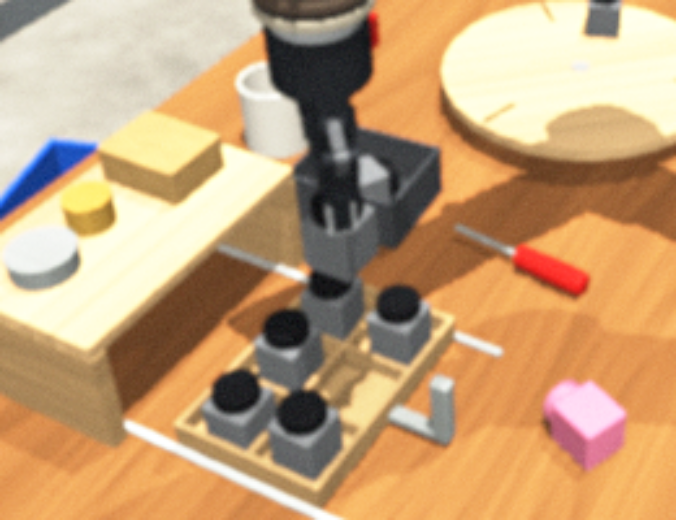

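The jar hangs upright and aligned over empty cell 1, with five jars standing in the tray. I'll place it, then look.

```bash
python3 - <<'E'
from h import *
place(1,TY+PI/4,.047)
park(); go([.42,-.22,.40],0); s=check(); print(get_clock())
for o in caps(s,(.383,.2695),.06,.06,.085,10): print("tab",o)
im=cv2.resize(s["img"][120:260,120:300],None,fx=3.5,fy=3.5); cv2.imwrite("pics/i.png",im[:,:,::-1])
E
```

```text
place w 0.4580082857951889 0.46029376556818263 True [0.4713 0.2701 0.0566]
tray [0.539  0.2653 0.0702] 252
tray [0.54   0.196  0.0706] 240
tray [0.5331 0.3422 0.0702] 255
tray [0.4716 0.3362 0.0707] 259
tray [0.4685 0.2662 0.0706] 250
tray [0.4679 0.1957 0.0702] 249
78.5583
tab (array([0.3836, 0.2694, 0.0742]), np.int32(43), array([17.2733, 13.5907]), 1.9873217344284058)
```

View pics/i.png

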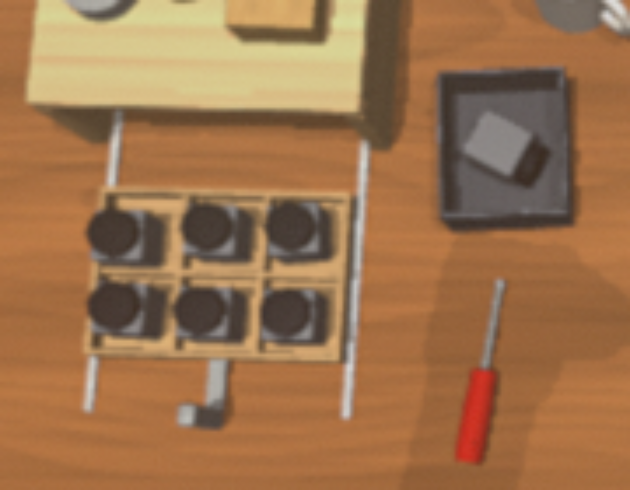

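All six cells are filled. Next I'll push the tray home by its pull.

```bash
python3 - <<'E'
from h import *
p0=np.array([.3832,.2697]); u=np.array([np.cos(TY),np.sin(TY)])
go([*p0,.22],TY); print(servo_line([*p0,.034],vel=.1,force_limit=10)); close_gripper(40); print(get_width())
p=np.array(get_eef_pos())
print(servo_line([*(p[:2]+.160*u),p[2]],vel=.07,force_limit=20),get_eef_pos())
q=np.array(get_eef_pos())
print(servo_line([*(q[:2]+.018*u),p[2]],vel=.03,force_limit=15),get_eef_pos(),get_wrist_force())
dwell(.3); e=get_eef_pos(); print(e,get_wrist_force(),np.linalg.norm(e[:2]-p[:2]))
let_go(); e=get_eef_pos(); servo_line([e[0],e[1],.22],vel=.15)
park(); go([.42,-.22,.40],0); s=snapshot("top")
for o in caps(s,(.555,.268),.06,.06,.085,10): print("tab",o)
im=cv2.resize(s["img"][80:260,110:310],None,fx=3,fy=3)
s2=snapshot("side"); im2=cv2.resize(s2["img"][130:330,80:300],None,fx=2.4,fy=2.7)[:540]
cv2.imwrite("pics/j.png",im[:,:,::-1]); cv2.imwrite("pics/k.png",im2[:,:,::-1]); print(get_clock())
E
```

```text
False
0.16073506962567316
False [0.5437 0.2681 0.0342]
True [0.5528 0.268  0.0342] [-1.8132 -1.0966  7.6156]
[0.5528 0.268  0.0342] [-1.3219  0.1003  5.8431] 0.16948082072009993
tab (array([0.5525, 0.2669, 0.0746]), np.int32(43), array([18.6145, 14.0239]), 5.308717250823975)
90.5917
```

View pics/j.png

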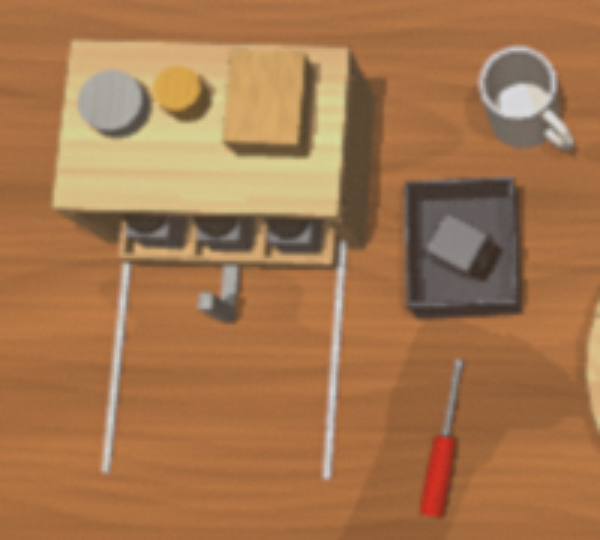

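View pics/k.png

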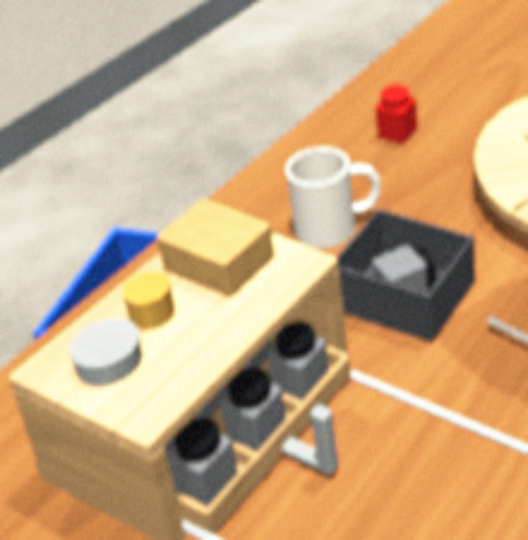

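The tray is home, with the tab at its starting x and the front jars upright. One last check of the jar left on the carousel, then I'll hand in.

```bash
python3 - <<'E'
from h import *
park(); s,js=look(); print(js)
W=cloud(s); m=(W[...,2]>.06)&(np.hypot(W[...,0]-CAR[0],W[...,1]-CAR[1])<.17); print(m.sum(), get_eef_pos())
if len(js)==1: print(close_job())
E
```

```text
[(array([ 0.5091, -0.3635]), array([ 0.5099, -0.3645]), array([44.3265, 44.3858]), np.float64(0.3060646205151971))]
313 [ 0.42   -0.0503  0.35  ]
the job is handed in; nothing more can be done
None
```

The job is handed in: the tray is pushed fully home with all six cells filled, the fallen jar is in the waste box, and one spare jar still stands on the carousel.

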